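Put the circuit board away in the push-to-open drawer

ROBOT

A 6-joint arm with a two-finger parallel gripper is mounted at the origin on the work surface. World frame = base frame: x ahead of the robot, y to its left, z up, the work surface at z = 0. Lengths are in m, angles in degrees, forces in N, time in s.
With the tool pointing down it reaches from about 0.4 to 0.825 m from the base axis. Payload 7 kg.
Tool frame: the origin (TCP) lies midway between the tips of the shut fingers; the grasp point (between the pads) lies 19 mm behind it; z points along the fingers, y is the line along which they close (so a half turn about z gives the same grasp; the last joint's range is limited). The gripper opens to 88 mm and grips with 3 to 60 N. Pads are 19 mm wide; open, the fingers measure 130 mm over their backs; the gripper's body (78 mm by 193 mm) begins 47 mm behind the grasp point.
Start: joints at [-53.566, 20.546, 0.682, 0, -70.136, -16.507], TCP at [0.23, -0.635, 0.227] pointing down, gripper open.
Joint ranges: [-176.03, 176.03], [-82.01, 121.73], [-58.28, 71.71], [-173.87, 95.51], [-174.79, -0.11], [-173.66, 173.66]. Speed limits (degrees/s): [136.94, 136.94, 172.46, 180, 180, 180].

INTERFACE

Orientations are given as [roll, pitch, yaw] about the fixed x, y, z axes, in that order (R = Rz(yaw) Ry(pitch) Rx(roll)).
In Python, from plant import ctrl, viewer, close_job gives the robot as it stands. The module is installed in compiled form; this text tells all that it offers.
- The arm moves only by the tool step_arm, never from a script. Its argument "moves" is a list that holds one entry, the list of rows, each a list of 5 numbers: the shift along the world's x, y, z in cm, then the turn about the world's z in rad, then the finger opening in cm, from 0 to 8.76. In form: [[[tx, ty, tz, twist, grip], ...]]. A call has 1 to 10 rows; each row shifts and turns the commanded pose from where the row before left it; what a row does not reach is not made up. A row lasts 1/10 s, in which the tool goes at most 50 mm and 8.59 degrees, less where a joint would pass 70% of its speed; a pose out of reach is approached as far as the arm can. A call with a gripper value outside its range is refused whole. The fingers move at their own pace and stop on an object; the grip force is fixed at half the most. Time passes only in rows, so rows that do not move let the fingers close. It gives the time, the measured TCP pose, the force, the opening and the grip force at its end, in the units of the state.
- ctrl.get_obs(): the state, without advancing time (a new reading comes with each control period).
- viewer.snapshot(name): name is "scene" or "top" or "wrist"; returns (picture, depth): 384x512x3 uint8, blue, green, red; 384x512 float32, m along the optical axis (not along the pixel's ray), 0 where there is no reading.
- viewer.camera_info(name): a dict with "camera_matrix" (3x3 intrinsics, pixels), "eye" and "orientation" of the camera in the world. Camera axes: x right, y down, z forward; pixel columns grow to the right and rows downward; lengths in m; the calibration is good to about 2 mm. The wrist camera is an equidistant fisheye: a pixel r from the principal point sees the ray r / f radians off the axis. A picture is of the moment at which its call begins: read the wrist's pose just before it. camera_info takes no time and is no camera call; for the wrist camera it gives the pose at the moment of the call.
- close_job(): hands the job in; it is judged then, once.
The state is a dict: "clock": time; "joint_pos": joint angles; "qvel": joint speeds; "tau": joint torques, N m; "tool_pos": TCP position; "orientation": TCP orientation; "force": force on the tool from outside, world axes, zero at the start; "moment": the same for the moment, N m; "opening": finger opening in m; "gripper_force": force on a finger pad.
Only numpy, scipy, OpenCV 4.12 (cv2) and the standard library are available. Lean on these libraries where they do the work, as an engineer would, in place of code of your own. Each camera call takes 0.05 s, during which the arm holds its last target. There are 200 camera calls.

TASK

Put the circuit board away in the low grey drawer unit with the white front: press the handleless front until its touch latch lets go and the drawer springs ajar, pull it open, and lay the board flat on its standoffs in the empty bay without dropping it. Then push the drawer shut until the latch catches again and it stays shut, pressing the front only as hard as a finger would (never harder than 15 N), and leave the other things on the desk and on the unit where they are.

Things in the scene. Friction and masses are not known exactly. Their poses are not given: they have to be found in the camera images.
- unit: Low light-grey desktop drawer unit, fixed to the desk, 260 mm wide, 300 deep, 85 high; a spool and a jar stand on its top, 55 mm or more behind the front edge. Origin: on the desk under the middle of the carcass's front edge; +x points into the unit (away from the robot), +y to the left seen from the robot, z up. Its one drawer slides along x.
- front (a point): The drawer's handleless white front panel, 236 mm wide (y), 60 high (z), 18 thick (x). Origin: centre of its outer face, 43 mm above the desk; axes as the unit's; panel from x = 0 to +18 mm, upper edge 30 mm above the origin. Latched, the outer face is 14 mm in front of the carcass. The drawer is open above, so a finger pointing down can hook behind the panel's upper edge once it is ajar.
- drawer: The drawer itself, front panel and tray together; origin level with the carcass's front edge when latched, at its middle, 12 mm above the desk.
- drawer_slide (a joint): How far the drawer is out (m): 0 latched shut, negative while pressed in, about 0.05 sprung ajar, 0.15 fully out. About 0.5 N of friction; stays where left beyond 0.045. From 0.045 inward a spring pushes out with 1.7 N, rising to 3.5 N at 0. Latched, it cannot be pulled.
- press_point (a point): Middle of the front's outer face, 46 mm above the desk, where to press for the hidden touch latch. To let go, and again to catch, the front must be pressed in past its latched position by an amount that differs from unit to unit, 4 to 12 mm, to be felt: it gives against 3 to 6 N, then meets a firm stop (force climbs steeply). At the stop the latch has changed over: let go and the drawer springs out, or stays shut.
- bay (a point): Middle of the floor of the drawer's empty bay (moves with the drawer), 18 mm above the desk, 78 mm behind the front panel's outer face; axes as the unit's. The bay is 119 mm along x and 120 mm along y, its walls 30 mm high or more. The other half of the drawer (+y) is full of small parts boxes. With the drawer fully out the whole bay is clear of the carcass.
- board_grip (a point): Centre of the aluminium heat sink in the middle of the green circuit board, 17 mm above what the board stands on; grip it across the board's width (y). Heat sink 30 x 30 mm, 16 high, its top 25 mm, the board's face 9 mm above the support. Board 85 (x) by 56 mm (y) on 6 mm standoffs, a 13 mm high connector at its +x end. z up. 60 to 130 g. Lies left or right on the desk; fits the bay lengthwise or crosswise.
- board: The same circuit board; origin at the centre of its underside (foot of the standoffs).
- multimeter: Blue hand multimeter 150 x 72 x 30 mm, lying flat on the side opposite to the board; leave alone. Origin: centre of underside.
- mouse: Black computer mouse 105 x 62 x 34 mm; leave alone.
- parts_tray: Blue divided tray 110 x 75 x 26 mm; leave alone.
- screwdriver: Red-handled screwdriver 160 mm long; leave alone.
- solder_spool: Grey spool 54 mm wide, 40 mm high, standing on the unit's top; leave alone.
- flux_jar: Amber jar 40 mm wide, 45 mm high, standing on the unit's top; leave alone.
- ipa_bottle: Small white solvent bottle with blue cap, 48 mm wide, 68 mm high, standing right of the unit; leave alone.
There are look-alikes about, which are no part of the job. What is shaped like the board but red is not meant.

How it is judged:
By the outcome, as a careful person would: the job done as asked, in the order asked, and still so for the second after the job is handed in, with the robot touching nothing.
It also fails if it takes over 72 s, if anything falls off the work surface, if the arm or the gripper's body presses on something with over 40 N, if the wrist force passes 120 N, or if a joint passes its speed limit or range.

## Working session

There is one attempt and no reset: what is moved stays moved. The work goes in short steps, Python scripts to look and compute and a tool call to move; the robot and the scene stay as the last step left them, time stands still between calls to the robot, and variables do not carry over. Pictures are saved under pics/ and viewed, at most 10 in all, crops included, and the job is handed in when it is done.

Besides the shell and the picture viewer there is one more tool, called after ">>>" as name(argument=value, ...) on one line, values as JSON. step_arm: Moves the arm, as the interface text tells. Its arguments: {"type":"object","properties":{"moves":{"type":"array","items":{"type":"array","items":{"type":"array","items":{"type":"number"}}}}},"required":["moves"]}

```bash
mkdir -p pics; cat > h.py <<'E'
import numpy as np, cv2
from plant import ctrl, viewer, close_job
def cam(n):
    i=viewer.camera_info(n); return i
E
python3 - <<'E'
from h import *
print(ctrl.get_obs())
for n in("scene","top","wrist"):
    i=viewer.camera_info(n); print(n,i)
a,da=viewer.snapshot("scene"); b,db=viewer.snapshot("top")
np.savez("s0.npz",a=a,da=da,b=b,db=db)
cv2.imwrite("pics/s0.png",a);cv2.imwrite("pics/t0.png",b)
E
```

```text
{'clock': 0.0, 'joint_pos': array([-5.35650034e+01,  2.05906170e+01,  6.31604307e-01, -2.10483685e-02,
       -7.01357716e+01, -1.65062161e+01]), 'qvel': array([ 0.04482586,  0.00199379, -0.00582624,  0.07035197,  0.00645781,
       -0.00483459]), 'tau': array([ 6.70111112e-04, -5.82719100e+01,  2.93068779e+01,  6.99743852e+00,
        6.96397852e-03, -1.84136634e-04]), 'tool_pos': array([ 0.22986665, -0.63410954,  0.22561253]), 'orientation': array([ 1.79903500e+02, -7.96158868e-03, -1.60078381e+02]), 'force': array([ 0.0781554 , -0.70306378, -0.11487198]), 'moment': array([-0.02135211, -0.02069621,  0.00267449]), 'gripper_force': 0.0, 'opening': 0.08775215224955871}
scene {'camera_matrix': array([[401.20213215,   0.        , 251.33314073],
       [  0.        , 401.20213215, 191.77747278],
       [  0.        ,   0.        ,   1.        ]]), 'eye': array([ 1.39523196, -0.11942726,  1.03440581]), 'orientation': array([-138.47784709,    0.77437343,   79.80318712])}
top {'camera_matrix': array([[473.29275885,   0.        , 252.86842783],
       [  0.        , 473.29275885, 191.64108125],
       [  0.        ,   0.        ,   1.        ]]), 'eye': array([0.45438925, 0.01330787, 1.41001576]), 'orientation': array([-174.57063895,   -0.40910212,  -90.78122881])}
wrist {'camera_matrix': array([[297.31863964,   0.        , 253.2354537 ],
       [  0.        , 297.31863964, 194.77459696],
       [  0.        ,   0.        ,   1.        ]]), 'eye': array([ 0.16109758, -0.65963209,  0.3842435 ]), 'orientation': array([ 1.64152238e+02, -1.40639327e-01,  1.09972426e+02])}
```

View pics/t0.png

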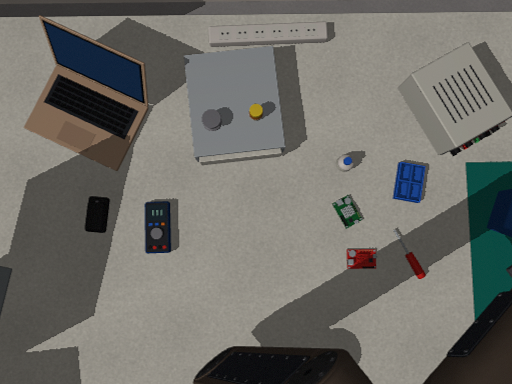

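View pics/s0.png

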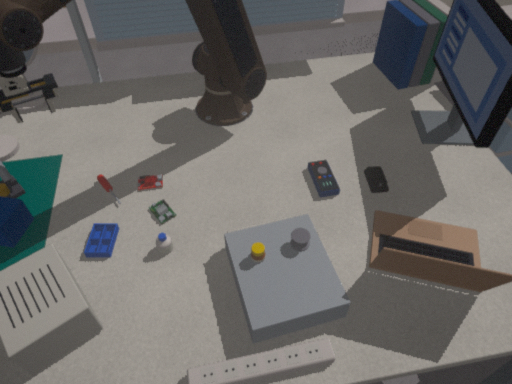

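The top view shows the unit at (237,105) with its white front strip along (240,155), the spool at (212,119) and the jar at (256,111). There are two board-shaped candidates: green at (348,211) and red at (361,258). Green fits the description and red is the look-alike. The multimeter is at (158,227). The scene view shows the unit at (285,275), the green board at (163,212) and the red one at (150,183).

```bash
cat >> h.py <<'E'
from scipy.spatial.transform import Rotation as R
def ray(i,uv):
    K=i["camera_matrix"];uv=np.atleast_2d(uv).astype(float)
    d=np.c_[(uv[:,0]-K[0,2])/K[0,0],(uv[:,1]-K[1,2])/K[1,1],np.ones(len(uv))]
    return d@R.from_euler("xyz",i["orientation"],degrees=True).as_matrix().T
def fray(i,uv):
    K=i["camera_matrix"];uv=np.atleast_2d(uv).astype(float)
    p=(uv-K[:2,2])/K[0,0];r=np.linalg.norm(p,axis=1,keepdims=True)
    d=np.c_[p*np.sinc(r/np.pi),np.cos(r)]
    return d@R.from_euler("xyz",i["orientation"],degrees=True).as_matrix().T
def onz(i,uv,z,f=ray):
    d=f(i,uv);e=np.array(i["eye"]);return e+d*((z-e[2])/d[:,2])[:,None]
def tri(e1,d1,e2,d2):
    A=np.c_[d1,-d2];t=np.linalg.lstsq(A,e2-e1,rcond=None)[0]
    p,q=e1+t[0]*d1,e2+t[1]*d2;return (p+q)/2,np.linalg.norm(p-q)
def pts(i,depth,mask):
    v,u=np.nonzero(mask&(depth>0));d=ray(i,np.c_[u,v])  # z-forward comp 1
    return np.array(i["eye"])+d*depth[v,u][:,None],np.c_[u,v]
E
python3 - <<'E'
from h import *
s=np.load("s0.npz");T=viewer.camera_info("top");S=viewer.camera_info("scene")
def big(m):
    n,l,st,c=cv2.connectedComponentsWithStats(m.astype(np.uint8));k=1+np.argmax(st[1:,4]);return l==k
res={}
for n,img,dep,i,win in(("top",s["b"],s["db"],T,(325,190,372,235)),("scene",s["a"],s["da"],S,(143,192,182,230))):
    w=np.zeros(img.shape[:2],bool);w[win[1]:win[3],win[0]:win[2]]=1
    hsv=cv2.cvtColor(img,cv2.COLOR_BGR2HSV);P,_=pts(i,dep,w)
    g=big(w&(hsv[...,0]>45)&(hsv[...,0]<95)&(hsv[...,1]>70))
    hull=cv2.convexHull(np.argwhere(g)[:,::-1].astype(np.int32))
    r=cv2.minAreaRect(onz(i,hull[:,0],0.009)[:,:2].astype(np.float32)*1000)
    print(n,"board rect mm",r, "px centre",hull[:,0].mean(0),"area",g.sum())
    Pg,_=pts(i,dep,g);print("  z med of green",np.median(Pg,0),"max z",P[:,2].max())
    res[n]=r
# unit: top surface by depth
for n,img,dep,i in(("top",s["b"],s["db"],T),("scene",s["a"],s["da"],S)):
    P,uv=pts(i,dep,np.ones(dep.shape,bool));m=(abs(P[:,2]-.085)<.008)&(P[:,0]>.45)&(abs(P[:,1])<.35)
    mm=np.zeros(dep.shape,bool);mm[uv[m][:,1],uv[m][:,0]]=1;mm=big(mm)
    P2,_=pts(i,dep,mm);print(n,"top z",np.median(P2[:,2]),"n",mm.sum())
    r=cv2.minAreaRect(P2[:,:2].astype(np.float32)*1000);print("  rect",r,cv2.boxPoints(r).round().tolist())
c=lambda im,x0,y0,x1,y1,k:cv2.resize(im[y0:y1,x0:x1],None,fx=k,fy=k,interpolation=cv2.INTER_CUBIC)
A=c(s["b"],320,180,400,280,5);B=c(s["b"],180,120,300,170,3)
out=np.zeros((500,780,3),np.uint8);out[:,:400]=A;out[:150,410:770]=B
C=c(s["a"],130,165,220,255,4)[:340];out[160:500,410:770]=C
cv2.imwrite("pics/c0.png",out)
E
```

```text
top board rect mm ((525.309326171875, -276.716796875), (83.19046020507812, 55.28666687011719), 28.784730911254883) px centre [347.5 212.3] area 273
  z med of green [ 0.51676226 -0.27579896  0.00937939] max z 0.032389758009220504
scene board rect mm ((510.46533203125, -304.4029541015625), (14.750972747802734, 12.777970314025879), 79.17772674560547) px centre [152.66666667 208.33333333] area 13
  z med of green [ 0.51134172 -0.30447687  0.00997187] max z 0.030211668733824082
top top z 0.08505929215079777 n 8759
  rect ((841.4306640625, 54.216407775878906), (306.8228759765625, 260.4689636230469), 5.669158458709717) [[676.0, 169.0], [702.0, -91.0], [1007.0, -60.0], [981.0, 199.0]]
scene top z 0.08581554694366361 n 8890
  rect ((841.1143798828125, 53.509361267089844), (309.1336669921875, 260.6844177246094), 5.708940029144287) [[674.0, 168.0], [700.0, -92.0], [1008.0, -61.0], [982.0, 199.0]]
```

View pics/c0.png

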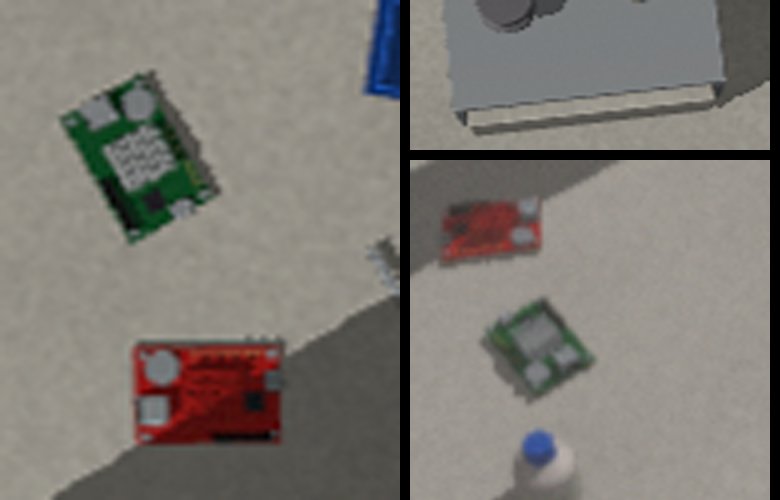

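The crop confirms it: the green board with the light heat sink at about (347.5,211.5) is the one meant. The red one is the look-alike. The unit top measures z = 85 mm and its yaw is about 5.7°, and both views agree.

I'll move over the board first for a wrist view.

>>> step_arm(moves=[[[2.9,3.5,0,0,8.76],[2.9,3.5,0,0,8.76],[2.9,3.5,0,0,8.76],[2.9,3.5,0,0,8.76],[2.9,3.5,0,0,8.76],[2.9,3.5,0,0,8.76],[2.9,3.5,0,0,8.76],[2.9,3.5,0,0,8.76],[2.9,3.5,0,0,8.76],[0,0,0,0,8.76]]])

```text
clock: 1.1
tool_pos: [0.4938, -0.316, 0.2262]
orientation: [180.0, 0.0, -159.8]
force: [-0.1, -0.1, -0.2]
opening: 0.088
gripper_force: 0.0
```

```bash
python3 - <<'E'
from h import *
i=viewer.camera_info("wrist");a,d=viewer.snapshot("wrist");np.savez("w0.npz",a=a,d=d,eye=i["eye"],o=i["orientation"],K=i["camera_matrix"])
print(ctrl.get_obs()["tool_pos"],i["eye"],i["orientation"]);cv2.imwrite("pics/w0.png",a)
E
```

```text
[ 0.4923882  -0.31738619  0.22608775] [ 0.4250086  -0.34165364  0.38474777] [ 1.64123823e+02 -6.91177256e-02  1.10228972e+02]
```

View pics/w0.png

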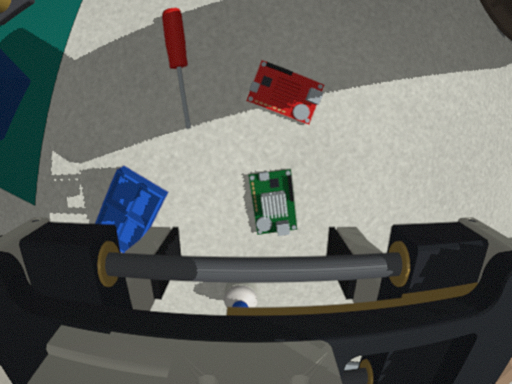

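>>> step_arm(moves=[[[0.7,3.1,0,-0.0248,4],[0.7,3.1,0,-0.0248,4],[0.7,3.1,0,-0.0248,0],[0.7,3.1,0,-0.0248,0],[0.7,3.1,0,-0.0248,0],[0.7,3.1,0,-0.0248,0],[0.7,3.1,0,-0.0248,0],[0.7,3.1,0,-0.0248,0],[0.7,3.1,0,-0.0248,0],[0.7,3.1,0,-0.0248,0]]])

```text
clock: 2.15
tool_pos: [0.5608, -0.0093, 0.2264]
orientation: [-180.0, -0.0, -174.4]
force: [0.7, -0.1, 0.0]
opening: 0.0131
gripper_force: 0.0
```

```bash
python3 - <<'E'
from h import *
i=viewer.camera_info("wrist");a,d=viewer.snapshot("wrist");np.savez("w1.npz",a=a,d=d,eye=i["eye"],o=i["orientation"],K=i["camera_matrix"])
o=ctrl.get_obs();print(o["tool_pos"],o["orientation"],o["force"],i["eye"],i["orientation"]);cv2.imwrite("pics/w1.png",a)
E
```

```text
[ 0.56211611 -0.00610561  0.22629354] [ 1.79967407e+02  2.80445101e-02 -1.74423555e+02] [2.15461417 2.92374947 0.41614066] [ 0.48794072 -0.01663273  0.38507001] [ 1.64178578e+02 -3.19071190e-02  9.56485055e+01]
```

View pics/w1.png

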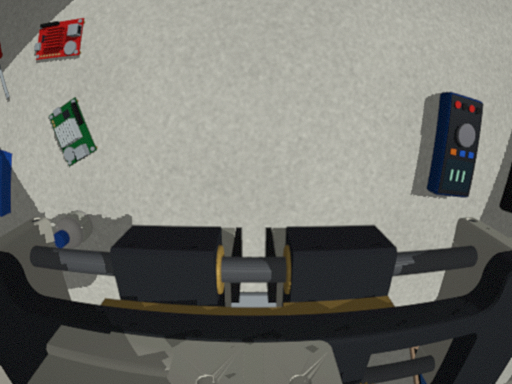

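In w0 the green board is at (271,203), with its heat sink at (273,206), the red look-alike at (286,92) and the tray at (131,208). In w1 the board is at (72,131) and the multimeter at (456,145). The gripper hides the unit, so I'll take the front from the top view.

```bash
python3 - <<'E'
from h import *
s=np.load("s0.npz");T=viewer.camera_info("top")
def det(a,win):
    w=np.zeros(a.shape[:2],bool);w[win[1]:win[3],win[0]:win[2]]=1
    hsv=cv2.cvtColor(a,cv2.COLOR_BGR2HSV)
    g=w&(hsv[...,0]>45)&(hsv[...,0]<95)&(hsv[...,1]>70)
    hull=cv2.convexHull(np.argwhere(g)[:,::-1].astype(np.int32))[:,0].astype(float)
    box=cv2.minAreaRect(hull.astype(np.float32))[0]
    # heat sink: bright low-sat blob nearest the centre
    m=w&(hsv[...,1]<60)&(hsv[...,2]>120); poly=np.zeros(w.shape,np.uint8);cv2.fillConvexPoly(poly,hull.astype(np.int32),1)
    m=cv2.morphologyEx((m&(poly>0)).astype(np.uint8),cv2.MORPH_CLOSE,np.ones((3,3)))
    n,l,st,c=cv2.connectedComponentsWithStats(m)
    k=1+np.argmax([st[j,4]-20*0 if np.linalg.norm(c[j]-box)<12 else 0 for j in range(1,n)])
    return hull,box,c[k],st[k]
O={}
for n,win in(("w0",(235,155,310,245)),("w1",(40,90,105,172)),("top",(325,190,372,235))):
    if n=="top": a=s["b"];i=T;f=ray
    else:
        z=np.load(n+".npz");a=z["a"];i=dict(camera_matrix=z["K"],eye=z["eye"],orientation=z["o"]);f=fray
    hull,box,hs,st=det(a,win)
    r=cv2.minAreaRect((onz(i,hull,.009,f)[:,:2]*1000).astype(np.float32))
    print(n,"board",np.round(r[0],1),np.round(r[1],1),round(r[2],1),"sink px",hs.round(1),st, "sink z25",(onz(i,hs,.025,f)[0,:2]*1000).round(1))
    O[n]=(np.array(i["eye"]),f(i,hs)[0])
for a,b in(("w0","w1"),("w0","top")): print(a,b,tri(*O[a],*O[b]))
P,uv=pts(T,s["db"],np.ones(s["db"].shape,bool))
q=np.deg2rad(5.7);ex=np.array([np.cos(q),np.sin(q)]);ey=np.array([-ex[1],ex[0]])
o=np.array([.6915,.0395]);X=(P[:,:2]-o)@ex;Y=(P[:,:2]-o)@ey
for lo in range(-120,121,40):
    m=(abs(Y-lo/1000)<.015)&(X>-.06)&(X<.06)
    for nm,zz,t in(("panel",.073,.006),("top",.085,.004)):
        k=m&(abs(P[:,2]-zz)<t); print(lo,nm,k.sum(),(X[k].min()*1000).round(1) if k.any() else None,(X[k].max()*1000).round(1) if k.any() else None,np.median(P[k,2]).round(4) if k.any() else None)
k=(abs(P[:,2]-.085)<.004)&(abs(X-.05)<.02);print("Y range top",Y[k].min(),Y[k].max())
k=(abs(P[:,2]-.073)<.005)&(X<-.001)&(X>-.03)&(abs(Y)<.2);print("Y range panel",Y[k].min(),Y[k].max())
k=(P[:,2]>.1)&(abs(Y)<.13)&(X>0)&(X<.3)&(P[:,2]<.2);print("things on top minX",X[k].min())
E
```

```text
w0 board [ 525.8 -276.3] [84.1 55. ] 28.4 sink px [271.4 210. ] [257 191  31  43 737] sink z25 [ 531.9 -277.1]
w1 board [ 526. -275.] [83.6 56. ] 28.6 sink px [ 70.2 139.1] [ 55 118  34  46 749] sink z25 [ 534.8 -265.8]
top board [ 525.3 -276.7] [83.2 55.3] 28.8 sink px [347.4 209.5] [341 199  13  18 111] sink z25 [ 529.8 -274.9]
w0 w1 (array([ 0.53617402, -0.27477973,  0.01179374]), np.float64(0.0007018787152394852))
w0 top (array([ 0.53114719, -0.27605565,  0.02318838]), np.float64(0.0029019511508033297))
-120 panel 32 -10.9 57.1 0.0728
-120 top 154 2.8 59.8 0.085
-80 panel 64 -11.8 32.3 0.0736
-80 top 179 2.5 59.3 0.0851
-40 panel 62 -11.5 54.1 0.0731
-40 top 178 3.6 59.6 0.0853
0 panel 59 -12.0 38.6 0.0728
0 top 180 -7.8 59.7 0.085
40 panel 62 -12.2 9.5 0.0729
40 top 177 3.0 59.6 0.085
80 panel 61 -12.2 51.3 0.0734
80 top 184 2.9 59.8 0.0847
120 panel 28 -12.5 46.4 0.0723
120 top 155 2.9 59.9 0.0849
Y range top -0.5520858712268967 0.12941136291739086
Y range panel -0.11717905277013069 0.11664501844295065
things on top minX 0.07222327901352482
```

Three views agree on the board within about 1 mm: centre (525.8, −276.0), yaw 28.6°, face at z = 9 mm. The panel top is at z = 73 mm, with its face about 13 mm in front of the carcass edge at (0.6915, 0.0395). I'll lower the shut fingers in front of it.

>>> step_arm(moves=[[[0.9,0.5,-2.0,0,0],[0.9,0.5,-2.0,0,0],[0.9,0.5,-2.0,0,0],[0.9,0.5,-2.0,0,0],[0.9,0.5,-2.0,0,0],[0.9,0.5,-2.0,0,0],[0.9,0.5,-2.0,0,0],[0.7,0.5,-2.5,0,0],[0,0,-2.5,0.002,0],[0,0,0,0,0]]])

```text
clock: 3.2
tool_pos: [0.6283, 0.0288, 0.0327]
orientation: [-179.9, -0.4, -174.3]
force: [0.1, 0.0, -0.5]
opening: -0.0
gripper_force: 0.0
```

>>> step_arm(moves=[[[0,0,0,0,0],[0.5,0.05,0,0,0],[0.5,0.05,0,0,0],[0.3,0.03,0,0,0],[0.2,0.02,0,0,0],[0,0,0,0,0]]])

```text
clock: 3.8
tool_pos: [0.6464, 0.032, 0.0368]
orientation: [180.0, 0.0, -174.2]
force: [-0.2, -0.7, 0.3]
opening: 0.0002
gripper_force: 0.0
```

>>> step_arm(moves=[[[0.3,0.05,0,0,0],[0.3,0.05,0,0,0],[0.3,0.05,0,0,0],[0.2,0.03,0,0,0],[0.2,0.03,0,0,0],[0.1,0.01,0,0,0],[0,0,0,0,0]]])

```text
clock: 4.5
tool_pos: [0.6601, 0.0341, 0.0365]
orientation: [-180.0, -0.0, -174.2]
force: [1.0, -0.2, 0.2]
opening: 0.0001
gripper_force: 0.0
```

>>> step_arm(moves=[[[0.1,0.01,0,0,0],[0.1,0.01,0,0,0],[0.1,0.01,0,0,0],[0,0,0,0,0]]])

```text
clock: 4.9
tool_pos: [0.6632, 0.0345, 0.0366]
orientation: [180.0, 0.0, -174.2]
force: [-0.4, -0.1, -0.1]
opening: 0.0006
gripper_force: 0.0
```

>>> step_arm(moves=[[[0.1,0.01,0,0,0],[0.1,0.01,0,0,0],[0.1,0.01,0,0,0],[0,0,0,0,0]]])

```text
clock: 5.3
tool_pos: [0.6662, 0.0347, 0.0365]
orientation: [-180.0, 0.0, -174.2]
force: [0.2, -0.4, -0.4]
opening: 0.0007
gripper_force: 0.0
```

>>> step_arm(moves=[[[0.1,0.01,0,0,0],[0.1,0.01,0,0,0],[0,0,0,0,0]]])

```text
clock: 5.6
tool_pos: [0.6682, 0.0349, 0.0365]
orientation: [-180.0, 0.0, -174.2]
force: [-0.5, -0.8, -0.7]
opening: 0.0005
gripper_force: 0.0
```

>>> step_arm(moves=[[[0.1,0.01,0,0,0],[0.1,0.01,0,0,0],[0,0,0,0,0]]])

```text
clock: 5.9
tool_pos: [0.6699, 0.0351, 0.0365]
orientation: [-180.0, -0.0, -174.2]
force: [-1.3, 0.7, 0.4]
opening: 0.0003
gripper_force: 0.6
```

>>> step_arm(moves=[[[0.1,0.01,0,0,0],[0.1,0.01,0,0,0],[0,0,0,0,0]]])

```text
clock: 6.2
tool_pos: [0.6716, 0.0353, 0.0365]
orientation: [-180.0, -0.1, -174.2]
force: [-3.9, -0.5, 2.1]
opening: 0.0005
gripper_force: 2.0
```

>>> step_arm(moves=[[[0.1,0.01,0,0,0],[0,0,0,0,0]]])

```text
clock: 6.4
tool_pos: [0.6729, 0.0354, 0.0365]
orientation: [-180.0, -0.0, -174.2]
force: [-3.6, 1.2, 1.6]
opening: 0.0002
gripper_force: 2.1
```

>>> step_arm(moves=[[[0.1,0.01,0,0,0],[0,0,0,0,0]]])

```text
clock: 6.6
tool_pos: [0.674, 0.0355, 0.0365]
orientation: [-180.0, -0.0, -174.2]
force: [-4.3, -0.2, 1.5]
opening: 0.0005
gripper_force: 1.9
```

>>> step_arm(moves=[[[0.1,0.01,0,0,0],[0,0,0,0,0]]])

```text
clock: 6.8
tool_pos: [0.6751, 0.0356, 0.0365]
orientation: [-180.0, -0.0, -174.2]
force: [-2.5, 0.1, 2.4]
opening: 0.0006
gripper_force: 1.9
```

>>> step_arm(moves=[[[0.1,0.01,0,0,0],[0,0,0,0,0]]])

```text
clock: 7.0
tool_pos: [0.6761, 0.0357, 0.0365]
orientation: [-180.0, -0.0, -174.2]
force: [-3.6, -0.9, 1.3]
opening: 0.0002
gripper_force: 1.9
```

>>> step_arm(moves=[[[0.1,0.01,0,0,0],[0,0,0,0,0]]])

```text
clock: 7.2
tool_pos: [0.6771, 0.0358, 0.0365]
orientation: [-180.0, -0.0, -174.2]
force: [-4.3, -0.8, 0.5]
opening: 0.0001
gripper_force: 1.9
```

>>> step_arm(moves=[[[0.1,0.01,0,0,0],[0,0,0,0,0]]])

```text
clock: 7.4
tool_pos: [0.678, 0.0359, 0.0365]
orientation: [-180.0, -0.0, -174.2]
force: [-5.0, -0.8, 1.1]
opening: 0.0005
gripper_force: 2.0
```

>>> step_arm(moves=[[[0.1,0.01,0,0,0],[0,0,0,0,0]]])

```text
clock: 7.6
tool_pos: [0.6791, 0.036, 0.0365]
orientation: [-180.0, -0.0, -174.2]
force: [-4.4, 0.2, 1.4]
opening: 0.0007
gripper_force: 2.1
```

>>> step_arm(moves=[[[0.1,0.01,0,0,0],[0,0,0,0,0]]])

```text
clock: 7.8
tool_pos: [0.68, 0.0361, 0.0365]
orientation: [-180.0, -0.0, -174.2]
force: [-4.7, 0.2, 1.7]
opening: 0.0004
gripper_force: 2.2
```

>>> step_arm(moves=[[[0.1,0.01,0,0,0],[0,0,0,0,0]]])

```text
clock: 8.0
tool_pos: [0.6804, 0.0361, 0.0365]
orientation: [-180.0, -0.1, -174.2]
force: [-6.9, -0.3, 2.8]
opening: 0.0003
gripper_force: 3.3
```

The force is climbing at about 11 mm in, so this is the firm stop. One more small nudge.

>>> step_arm(moves=[[[0.06,0.01,0,0,0],[0,0,0,0,0]]])

```text
clock: 8.2
tool_pos: [0.6805, 0.0361, 0.0365]
orientation: [-180.0, -0.1, -174.2]
force: [-8.4, -0.4, 3.7]
opening: 0.0004
gripper_force: 4.1
```

>>> step_arm(moves=[[[-0.5,-0.05,0,0,0],[-1,-0.1,0,0,0],[-1,-0.1,0,0,0],[-1,-0.1,0,0,0],[-1,-0.1,0,0,0],[-1,-0.1,0,0,0],[-1.5,-0.15,0,0,0],[-2,-0.2,0,0,0],[-2,-0.2,0,0,0],[-1,-0.1,0,0,0]]])

```text
clock: 9.2
tool_pos: [0.5601, 0.0242, 0.0369]
orientation: [180.0, 0.0, -174.2]
force: [0.6, 0.3, 0.8]
opening: 0.0007
gripper_force: 0.0
```

>>> step_arm(moves=[[[-1,-1,2.5,0,0],[-1,-1,2.5,0,0],[-1,-1,2.5,0,0],[-1,-1,1.5,0,0],[0,-1,0,0,0],[0,0,0,0,0]]])

```text
clock: 9.8
tool_pos: [0.522, -0.0263, 0.127]
orientation: [180.0, 0.1, -174.2]
force: [-0.7, -0.1, -0.6]
opening: 0.0009
gripper_force: 0.0
```

```bash
cat > look.py <<'E'
from h import *
import sys
T=viewer.camera_info("top");a,d=viewer.snapshot("top");n=sys.argv[1];np.savez(n+".npz",a=a,d=d)
o0=ctrl.get_obs();print(o0["tool_pos"],o0["force"],o0["clock"])
P,uv=pts(T,d,np.ones(d.shape,bool))
q=np.deg2rad(5.7);ex=np.array([np.cos(q),np.sin(q)]);ey=np.array([-ex[1],ex[0]])
o=np.array([.6915,.0395]);X=(P[:,:2]-o)@ex;Y=(P[:,:2]-o)@ey
for lo in range(-110,111,20):
    m=(abs(Y-lo/1000)<.008)&(X>-.25)&(X<-.0)
    k=m&(abs(P[:,2]-.073)<.006)
    if k.any(): print(lo,k.sum(),"panel X",np.percentile(X[k],[2,50,98]).round(4))
cv2.imwrite("pics/%s.png"%n,cv2.resize(a[90:260,160:330],None,fx=3.5,fy=3.5,interpolation=cv2.INTER_CUBIC))
np.savez(n+"_xy.npz",X=X,Y=Y,Z=P[:,2])
E
python3 look.py t1
```

```text
[ 0.52182167 -0.02600116  0.12633406] [ 0.25479201  0.16515873 -0.44908302] 9.85
-110 38 panel X [-0.0605 -0.052  -0.0424]
-90 38 panel X [-0.0606 -0.0517 -0.0435]
-70 33 panel X [-0.06   -0.0522 -0.0439]
-50 36 panel X [-0.0599 -0.0514 -0.043 ]
-30 36 panel X [-0.0598 -0.0519 -0.0431]
-10 36 panel X [-0.0602 -0.0504 -0.0429]
10 35 panel X [-0.0599 -0.0504 -0.0427]
30 35 panel X [-0.0605 -0.0509 -0.0435]
50 34 panel X [-0.06   -0.0513 -0.0422]
70 36 panel X [-0.0605 -0.0516 -0.0424]
90 35 panel X [-0.0602 -0.0514 -0.0429]
110 31 panel X [-0.0596 -0.0511 -0.0439]
```

View pics/t1.png

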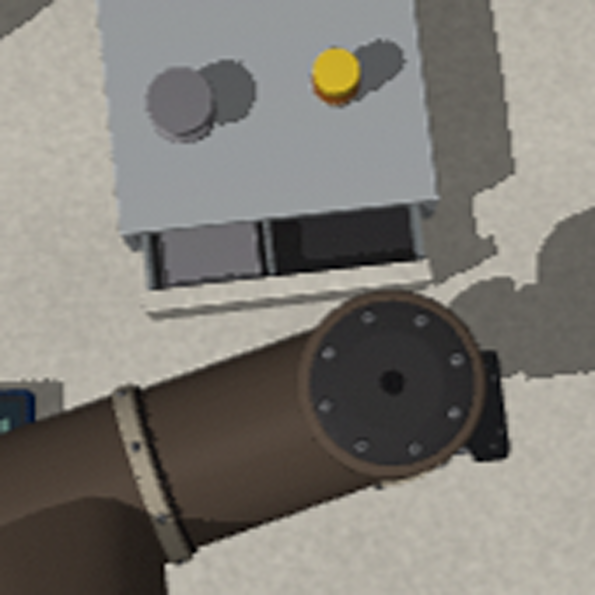

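The drawer is ajar, with its panel at (290,290) in the crop. The empty bay is the dark right half at (345,237) and the boxes are at left (210,250). The spool and jar haven't moved. Next I'll hook behind the panel in the bay half.

>>> step_arm(moves=[[[3,0.2,0,0,0],[3,0.2,0,0,0],[3,0.2,0,0,0],[3,0.2,0,0,0],[2.3,0.4,0,0,0],[1,0.2,0,0,0],[0,0,0,0,0],[0,0,-1,0,0],[0,0,-1.5,0,0],[0,0,0,0,0]]])

```text
clock: 10.85
tool_pos: [0.672, -0.0119, 0.0986]
orientation: [180.0, -0.3, -174.2]
force: [-0.4, 0.5, -0.5]
opening: 0.0005
gripper_force: 0.0
```

>>> step_arm(moves=[[[0,0,-1,0,0],[0,0,-1,0,0],[0,0,-1,0,0],[0,0,-1,0,0],[0,0,-1,0,0],[0,0,0,0,0]]])

```text
clock: 11.45
tool_pos: [0.6735, -0.0119, 0.0495]
orientation: [-180.0, -0.2, -174.2]
force: [-0.2, -0.3, 0.7]
opening: 0.0002
gripper_force: 0.0
```

>>> step_arm(moves=[[[-0.5,-0.05,0,0,0],[-0.5,-0.05,0,0,0],[-0.5,-0.05,0,0,0],[-0.8,-0.08,0,0,0],[-0.8,-0.08,0,0,0]]])

```text
clock: 11.95
tool_pos: [0.6432, -0.0148, 0.0521]
orientation: [180.0, 0.1, -174.2]
force: [0.7, 0.5, 0.9]
opening: 0.0003
gripper_force: 0.4
```

>>> step_arm(moves=[[[-0.8,-0.08,0,0,0],[-0.8,-0.08,0,0,0],[-0.8,-0.08,0,0,0],[-0.8,-0.08,0,0,0],[-0.8,-0.08,0,0,0],[-0.8,-0.08,0,0,0],[-0.8,-0.08,0,0,0],[-0.8,-0.08,0,0,0],[-0.5,-0.05,0,0,0],[0,0,0,0,0]]])

```text
clock: 12.95
tool_pos: [0.5736, -0.0218, 0.0515]
orientation: [-180.0, -0.0, -174.2]
force: [0.4, 1.2, -0.6]
opening: 0.0006
gripper_force: 0.0
```

>>> step_arm(moves=[[[-0.3,-0.03,0,0,0],[-0.2,-0.02,0,0,0],[0,0,0,0,0]]])

```text
clock: 13.25
tool_pos: [0.5694, -0.0222, 0.0515]
orientation: [-180.0, -0.0, -174.2]
force: [-0.7, -0.6, 0.4]
opening: 0.0005
gripper_force: 0.0
```

>>> step_arm(moves=[[[-0.2,-0.02,0,0,0],[0,0,0,0,0]]])

```text
clock: 13.45
tool_pos: [0.5674, -0.0224, 0.0515]
orientation: [180.0, -0.0, -174.2]
force: [-0.4, -0.9, 0.8]
opening: 0.0006
gripper_force: 0.0
```

>>> step_arm(moves=[[[-0.2,-0.02,0,0,0],[0,0,0,0,0]]])

```text
clock: 13.65
tool_pos: [0.566, -0.0225, 0.0517]
orientation: [180.0, 0.0, -174.2]
force: [2.2, 0.7, -1.6]
opening: 0.0005
gripper_force: 0.9
```

>>> step_arm(moves=[[[-0.2,-0.02,0,0,0],[0,0,0,0,0]]])

```text
clock: 13.85
tool_pos: [0.566, -0.0224, 0.052]
orientation: [180.0, 0.3, -174.1]
force: [7.3, -1.3, -4.9]
opening: -0.0
gripper_force: 3.8
```

Fully out. I'll free the hook, lift, and go over the board.

>>> step_arm(moves=[[[0.5,0.05,0,0,0],[0.5,0.05,0,0,0],[0,0,2,0,0],[0,0,3,0,0],[0,0,3,0,2],[0,0,2,0,6],[-0.6,-3,0,0.05,6],[-0.6,-3,0,0.05,6],[-0.6,-3,0,0.05,6],[0,0,0,0,6]]])

```text
clock: 14.85
tool_pos: [0.5544, -0.1143, 0.1514]
orientation: [180.0, -0.1, -165.6]
force: [0.8, 0.5, -0.2]
opening: 0.0431
gripper_force: 0.0
```

>>> step_arm(moves=[[[-0.6,-3,0,0.05,6],[-0.6,-3,0,0.05,6],[-0.6,-3,0,0.05,6],[-0.6,-3,0,0.05,6],[-0.6,-3,0,0.048,6],[0,-1.4,0,0,6],[0,0,0,0,6],[0,0,0,0,6]]])

```text
clock: 15.65
tool_pos: [0.5257, -0.2754, 0.1513]
orientation: [180.0, -0.0, -151.5]
force: [0.5, 0.5, -1.2]
opening: 0.0599
gripper_force: 0.0
```

```bash
cat >> look.py <<'E'
for lo,hi in((.0,.11),(-.1,-.02)):
    k=(Y>lo)&(Y<hi)&(X>-.14)&(X<-.02);print("half",lo,hi,"z pct",np.percentile(P[k,2],[5,50,95,100]).round(4))
k=(P[:,2]<.03)&(P[:,2]>.01)&(X>-.17)&(X<.0)&(abs(Y)<.13)
print("floor X",np.percentile(X[k],[0.5,99.5]).round(4),"Y",np.percentile(Y[k],[0.5,99.5]).round(4))
E
python3 look.py t2
```

```text
[ 0.52580391 -0.27506767  0.15138598] [-1.2216933   0.45504282  0.36448095] 15.7
-110 1 panel X [-0.0077 -0.0077 -0.0077]
-70 16 panel X [-0.16   -0.1566 -0.1529]
-50 33 panel X [-0.1603 -0.1517 -0.1427]
-30 37 panel X [-0.1602 -0.1515 -0.1429]
-10 36 panel X [-0.1605 -0.1519 -0.1438]
10 35 panel X [-0.1592 -0.1512 -0.1433]
30 33 panel X [-0.1596 -0.1511 -0.1431]
50 37 panel X [-0.1603 -0.1523 -0.1428]
70 38 panel X [-0.1604 -0.1513 -0.1431]
90 38 panel X [-0.1606 -0.152  -0.1437]
110 35 panel X [-0.1594 -0.151  -0.1443]
half 0.0 0.11 z pct [0.0163 0.0433 0.0495 0.0625]
half -0.1 -0.02 z pct [0.0145 0.5524 0.5785 0.5823]
floor X [-0.1605 -0.0004] Y [-0.0808  0.1099]
```

View pics/t2.png

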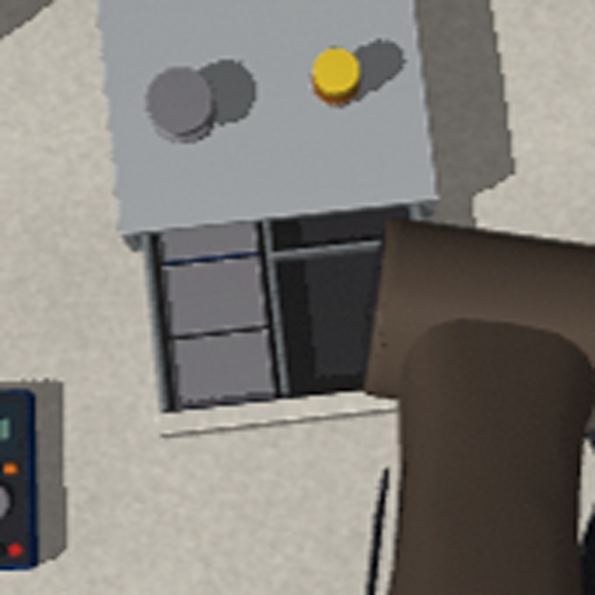

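The drawer is fully out, with its panel from X = −160 to −143 mm. The bay is the dark right half at (330,320) in the crop, partly hidden by the arm, with the divider at (280,320). The boxes are at most about 50–60 mm high. Before closing on the heat sink I'll check the heights on the board with the wrist depth.

```bash
python3 - <<'E'
from h import *
i=viewer.camera_info("wrist");a,d=viewer.snapshot("wrist");np.savez("w2.npz",a=a,d=d,eye=i["eye"],o=i["orientation"],K=i["camera_matrix"])
v,u=np.nonzero(d>0);Rm=R.from_euler("xyz",i["orientation"],degrees=True).as_matrix()
r=fray(i,np.c_[u,v])@Rm;  # camera-frame rays
P=np.array(i["eye"])+(r/r[:,2:]*d[v,u][:,None])@Rm.T
c=np.array([.5258,-.2760]);q=np.deg2rad(28.6);ex=np.array([np.cos(q),np.sin(q)]);ey=np.array([-ex[1],ex[0]])
X=(P[:,:2]-c)@ex*1000;Y=(P[:,:2]-c)@ey*1000;Z=P[:,2]*1000
print("z max mm, rows X, cols Y",list(range(-35,36,5)))
for x in range(-45,46,5):
    print(x,[ (int(round(Z[k].max())) if (k:=(abs(X-x)<2.5)&(abs(Y-y)<2.5)&(Z<60)).any() else -9) for y in range(-35,36,5)])
T=viewer.camera_info("top")
for nm,p in(("divider",(282,330)),("divider top",(268,240)),("cross",(330,248)),("rightwall t1",(418,235))):
    uv=np.array(p)/3.5+[160,90];w=onz(T,uv,.05)[0,:2]-[.6915,.0395];b=np.deg2rad(5.7)
    print(nm,"X %.4f Y %.4f"%(w@[np.cos(b),np.sin(b)],w@[-np.sin(b),np.cos(b)]))
cv2.imwrite("pics/w2.png",cv2.resize(a[110:290,160:340],None,fx=3,fy=3,interpolation=cv2.INTER_CUBIC))
E
```

```text
z max mm, rows X, cols Y [-35, -30, -25, -20, -15, -10, -5, 0, 5, 10, 15, 20, 25, 30, 35]
-45 [2, 1, 2, 2, 15, 16, 16, 15, 2, 2, 2, 2, 3, 2, 2]
-40 [1, 1, 13, 11, 15, 17, 16, 16, 11, 11, 11, 12, 13, 1, 1]
-35 [2, 2, 12, 12, 16, 16, 17, 16, 11, 11, 11, 12, 18, 2, 1]
-30 [2, 2, 12, 11, 10, 11, 11, 12, 13, 13, 11, 11, 19, 2, 2]
-25 [2, 2, 12, 11, 11, 10, 10, 12, 12, 12, 11, 10, 19, 18, 2]
-20 [2, 2, 12, 11, 11, 11, 10, 12, 13, 12, 11, 11, 18, 19, 2]
-15 [1, 1, 11, 10, 26, 26, 26, 27, 26, 26, 25, 10, 19, 11, 2]
-10 [1, 1, 12, 10, 26, 26, 26, 26, 27, 26, 27, 10, 19, 10, 2]
-5 [2, 8, 11, 11, 26, 25, 26, 27, 26, 26, 26, 11, 18, 1, 2]
0 [2, 10, 12, 11, 27, 27, 26, 27, 26, 26, 27, 11, 19, 9, 2]
5 [1, 10, 12, 10, 26, 26, 25, 27, 26, 27, 26, 10, 11, 10, 2]
10 [2, 9, 11, 10, 26, 27, 26, 26, 26, 26, 26, 11, 10, 10, 1]
15 [2, 2, 10, 13, 25, 26, 26, 25, 26, 26, 26, 11, 11, 11, 1]
20 [1, 1, 13, 14, 14, 14, 11, 11, 11, 11, 11, 12, 11, 10, 1]
25 [2, 1, 14, 14, 14, 14, 13, 24, 23, 25, 24, 10, 11, 9, 1]
30 [1, 2, 14, 14, 14, 14, 13, 24, 24, 24, 24, 11, 11, 9, 1]
35 [1, 1, 13, 14, 14, 14, 11, 23, 24, 25, 24, 11, 13, 9, 2]
40 [2, 9, 12, 12, 10, 11, 11, 24, 24, 24, 25, 12, 12, 10, 2]
45 [2, 2, 2, 0, 1, 2, 1, 22, 22, 22, -9, 2, 1, 2, 2]
divider X -0.0860 Y 0.0062
divider top X -0.0100 Y 0.0094
cross X -0.0224 Y -0.0410
rightwall t1 X -0.0197 Y -0.1149
```

View pics/w2.png

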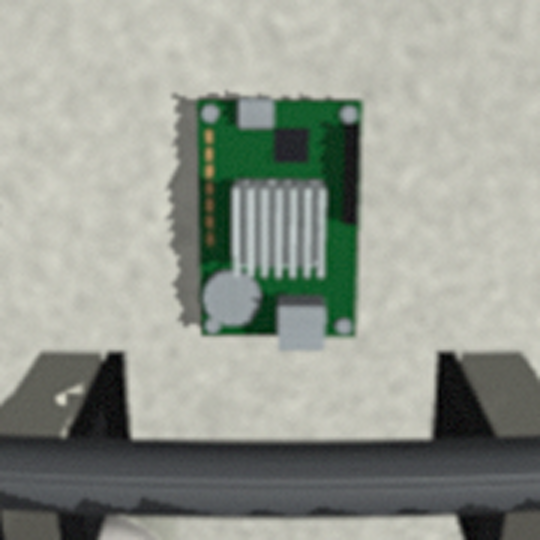

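The picture shows the heat sink centred on the board, at (280,230) in the crop. A tall black header stands beside it on the right at (350,172), about 17 mm high, and its end is at board-x ≈ 0. A capacitor is at (231,298) with the connector at (302,322). I'll grip the sink 12 mm towards the connector end with the tips at z ≈ 14.5 mm, so the fingers clear both.

>>> step_arm(moves=[[[0.5,0.2,-1,0,6],[0.55,0.28,-2,0,6],[0,0,-2,0,6],[0,0,-2,0,6],[0,0,-2,0,6],[0,0,-2,0,6],[0,0,-1,0,6],[0,0,-0.7,0,6],[0,0,0,0,6],[0,0,0,0,6]]])

```text
clock: 16.75
tool_pos: [0.5367, -0.2709, 0.0251]
orientation: [-180.0, 0.0, -151.3]
force: [-0.2, 1.2, 0.2]
opening: 0.0601
gripper_force: 0.0
```

>>> step_arm(moves=[[[0,0,-0.5,0,6],[0,0,-0.5,0,6],[0,0,0,0,6],[0,0,0,0,5],[0,0,0,0,4],[0,0,0,0,3.5]]])

```text
clock: 17.35
tool_pos: [0.5363, -0.271, 0.0147]
orientation: [-180.0, 0.0, -151.4]
force: [-0.4, -0.3, 0.9]
opening: 0.0417
gripper_force: 0.0
```

```bash
cat > wr.py <<'E'
from h import *
import sys
i=viewer.camera_info("wrist");a,d=viewer.snapshot("wrist")
o=ctrl.get_obs();print(o["tool_pos"],o["force"],o["opening"])
cv2.imwrite("pics/%s.png"%sys.argv[1],cv2.resize(a[110:310,130:380],None,fx=3,fy=3,interpolation=cv2.INTER_CUBIC))
E
python3 wr.py w3
```

```text
[ 0.53623435 -0.27101212  0.0147053 ] [-0.230717   -0.0416274   0.39835553] 0.03824625972924758
```

View pics/w3.png

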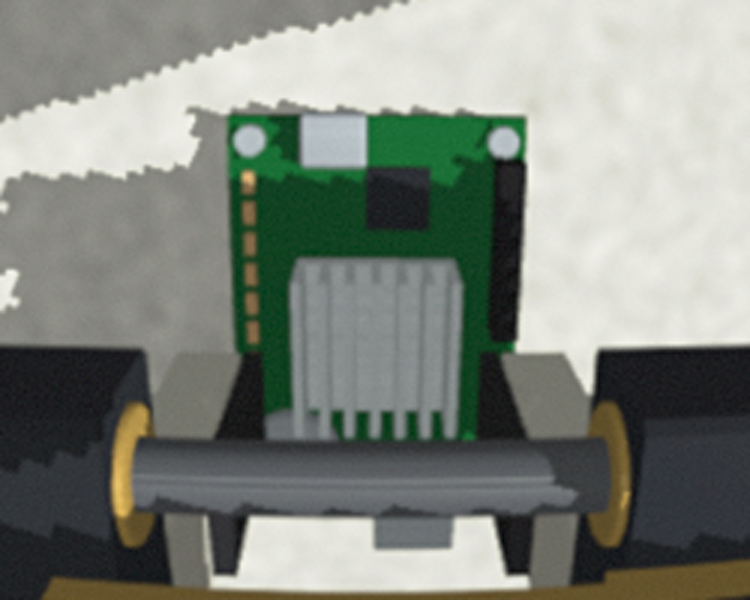

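The fingers (pads at (240,400) and (495,400)) straddle the sink, just past the end of the header at (505,340). No force is showing, so I'll close and lift.

>>> step_arm(moves=[[[0,0,0,0,3],[0,0,0,0,2],[0,0,0,0,2],[0,0,0,0,2],[0,0,0,0,2]]])

```text
clock: 17.9
tool_pos: [0.5361, -0.271, 0.0146]
orientation: [-180.0, 0.0, -151.4]
force: [0.2, 0.1, 0.8]
opening: 0.0294
gripper_force: 30.0
```

>>> step_arm(moves=[[[0,0,0.3,0,2],[0,0,0.7,0,2],[0,0,1,0,2],[0,0,1,0,2],[0,0,0,0,2]]])

```text
clock: 18.4
tool_pos: [0.5375, -0.2713, 0.0468]
orientation: [-179.9, 0.1, -151.3]
force: [0.5, -0.0, -1.5]
opening: 0.0297
gripper_force: 30.0
```

```bash
cat > chk.py <<'E'
from h import *
i=viewer.camera_info("wrist");a,d=viewer.snapshot("wrist");o=ctrl.get_obs()
v,u=np.nonzero(d>0);Rm=R.from_euler("xyz",i["orientation"],degrees=True).as_matrix()
r=fray(i,np.c_[u,v])@Rm
P=np.array(i["eye"])+(r/r[:,2:]*d[v,u][:,None])@Rm.T
hsv=cv2.cvtColor(a,cv2.COLOR_BGR2HSV)[v,u]
t=o["tool_pos"];k=(hsv[:,0]>45)&(hsv[:,0]<95)&(hsv[:,1]>70)&(np.linalg.norm(P-t,axis=1)<.1)
q=np.deg2rad(o["orientation"][2]+180);ex=np.array([np.cos(q),np.sin(q)]);ey=np.array([-ex[1],ex[0]])
Q=P[k]-t;L=np.c_[Q[:,:2]@ex,Q[:,:2]@ey,Q[:,2]]*1000
print("tcp",t,"yaw",o["orientation"][2],"F",o["force"],"open",o["opening"],"grip",o["gripper_force"])
c=np.linalg.lstsq(np.c_[L[:,:2],np.ones(len(L))],L[:,2],rcond=None)[0]
print("green rel tcp mm x",np.percentile(L[:,0],[1,99]).round(1),"y",np.percentile(L[:,1],[1,99]).round(1),"z plane slope,off",c.round(3))
rr=cv2.minAreaRect(L[:,:2].astype(np.float32));print("rect",rr)
E
python3 chk.py
```

```text
tcp [ 0.5369528  -0.27110825  0.04588153] yaw -151.3580840274497 F [-0.32191272 -1.04434281 -0.46463638] open 0.02969730246584746 grip 29.99632626771927
green rel tcp mm x [-52.9  11. ] y [-27.7  26.1] z plane slope,off [ 0.008  0.022 -3.481]
rect ((-20.14457130432129, 6.902118682861328), (70.2966537475586, 66.13892364501953), 89.47776794433594)
```

The board is held level with no slip, its centre 11.5 mm behind the TCP. I'll carry it over the bay.

>>> step_arm(moves=[[[0,0,1.5,0,2],[0,0,3,0,2],[0,0,3,0,2],[0,0,2,-0.04,2],[0.5,1.5,1,-0.04,2],[0.9,2.5,0,-0.04,2],[0.9,2.5,0,-0.04,2],[0.9,2.5,0,-0.04,2],[0.9,2.5,0,-0.04,2],[0.9,2.5,0,-0.04,2]]])

```text
clock: 19.45
tool_pos: [0.5861, -0.1299, 0.1493]
orientation: [180.0, -0.0, -167.5]
force: [0.4, 0.2, -0.6]
opening: 0.0292
gripper_force: 30.0
```

>>> step_arm(moves=[[[0.9,2.5,0,-0.04,2],[0.9,2.5,0,-0.04,2],[0.9,2.5,0,-0.04,2],[0.8,2.5,0,0,2],[0.4,1.4,0,0,2],[0,0,0,0,2],[0,0,0,0,2]]])

```text
clock: 20.15
tool_pos: [0.6247, -0.0171, 0.1492]
orientation: [-180.0, -0.0, -174.2]
force: [-0.2, -0.2, -0.0]
opening: 0.0294
gripper_force: 30.0
```

```bash
python3 chk.py; python3 look.py t3
```

```text
tcp [ 0.62467927 -0.01751197  0.14934528] yaw -174.28799540221635 F [ 0.2426164   0.17674509 -1.48048634] open 0.02958029470642117 grip 29.996397793293
green rel tcp mm x [-53.4  10.6] y [-27.3  27.2] z plane slope,off [ 0.012  0.015 -4.355]
rect ((-20.607128143310547, 0.39443206787109375), (56.40785217285156, 66.10395812988281), 89.48836517333984)
[ 0.62470729 -0.01775139  0.14943346] [-0.69566013 -0.75047613 -0.80652021] 20.25
-110 35 panel X [-0.1605 -0.1503 -0.1434]
-90 31 panel X [-0.1592 -0.1504 -0.1438]
-70 34 panel X [-0.1593 -0.1507 -0.1427]
-50 38 panel X [-0.1602 -0.1513 -0.1429]
-30 34 panel X [-0.1601 -0.1504 -0.1429]
-10 37 panel X [-0.1605 -0.1516 -0.1435]
10 35 panel X [-0.1592 -0.1507 -0.1435]
30 37 panel X [-0.1597 -0.1516 -0.1433]
50 36 panel X [-0.1603 -0.1521 -0.143 ]
70 39 panel X [-0.1605 -0.1524 -0.143 ]
90 36 panel X [-0.1607 -0.1511 -0.1435]
110 33 panel X [-0.1595 -0.1506 -0.1433]
half 0.0 0.11 z pct [0.0396 0.5663 0.5778 0.5996]
half -0.1 -0.02 z pct [0.0187 0.5891 0.5934 0.5961]
floor X [-0.1605 -0.079 ] Y [-0.1103  0.1098]
```

>>> step_arm(moves=[[[0.05,-0.5,-1,0,2],[0,0,-2,0,2],[0,0,-2,0,2],[0,0,-2,0,2],[0,0,-1.5,0,2],[0,0,-1,0,2],[0,0,-1,0,2],[0,0,-0.5,0,2],[0,0,0,0,2],[0,0,0,0,2]]])

```text
clock: 21.25
tool_pos: [0.626, -0.022, 0.04]
orientation: [-180.0, 0.0, -174.3]
force: [-0.1, 0.6, -0.1]
opening: 0.0293
gripper_force: 30.0
```

>>> step_arm(moves=[[[0,0,-0.2,0,2],[0,0,-0.1,0,2],[0,0,-0.1,0,2],[0,0,0,0,2],[0,0,0,0,2]]])

```text
clock: 21.75
tool_pos: [0.6257, -0.022, 0.0356]
orientation: [-180.0, 0.0, -174.3]
force: [-0.4, -0.6, -0.6]
opening: 0.0293
gripper_force: 30.0
```

>>> step_arm(moves=[[[0,0,-0.1,0,2],[0,0,-0.1,0,2],[0,0,0,0,2]]])

```text
clock: 22.05
tool_pos: [0.6255, -0.022, 0.0334]
orientation: [-180.0, -0.0, -174.3]
force: [0.5, 0.4, 0.2]
opening: 0.0297
gripper_force: 30.0
```

>>> step_arm(moves=[[[0,0,-0.1,0,2],[0,0,0,0,2],[0,0,0,0,2]]])

```text
clock: 22.35
tool_pos: [0.6258, -0.0219, 0.0326]
orientation: [180.0, 0.0, -174.3]
force: [0.7, -0.4, 0.1]
opening: 0.0298
gripper_force: 30.0
```

>>> step_arm(moves=[[[0,0,-0.05,0,2],[0,0,0,0,2],[0,0,0,0,2]]])

```text
clock: 22.65
tool_pos: [0.6262, -0.0219, 0.0326]
orientation: [-180.0, 0.1, -174.3]
force: [-0.0, 0.8, 4.3]
opening: 0.029
gripper_force: 30.0
```

>>> step_arm(moves=[[[0,0,-0.05,0,2],[0,0,0,0,2],[0,0,0,0,2]]])

```text
clock: 22.95
tool_pos: [0.6266, -0.0218, 0.0326]
orientation: [-180.0, 0.1, -174.3]
force: [0.0, 0.1, 7.3]
opening: 0.0294
gripper_force: 30.0
```

Contact came exactly at the predicted height. I'll relieve the load, open slightly, rise, and check.

>>> step_arm(moves=[[[0,0,0.08,0,2],[0,0,0,0,2.9],[0,0,0,0,3.3],[0,0,0,0,3.8],[0,0,0,0,4.4],[0,0,0,0,4.4],[0,0,0.5,0,4.4],[0,0,1,0,4.4],[0,0,2,0,4.4],[0,0,2.5,0,4.4]]])

```text
clock: 23.95
tool_pos: [0.6251, -0.0221, 0.093]
orientation: [-180.0, -0.1, -174.3]
force: [0.9, -0.3, -0.5]
opening: 0.0441
gripper_force: 0.0
```

>>> step_arm(moves=[[[0,0,3,0,4.4],[0,0,3,0,2],[-3,0,1,0,0],[-4,0.5,0,0,0],[-4,0.5,0,0,0],[-3,0.5,0,0,0],[0,0,0,0,0],[0,0,0,0,0]]])

```text
clock: 24.75
tool_pos: [0.4859, -0.0067, 0.1639]
orientation: [180.0, 0.2, -174.2]
force: [-0.3, -0.5, 0.3]
opening: 0.0008
gripper_force: 0.0
```

```bash
python3 look.py t4; python3 - <<'E'
from h import *
T=viewer.camera_info("top");z=np.load("t4.npz");a=z["a"];d=z["d"];hsv=cv2.cvtColor(a,cv2.COLOR_BGR2HSV)
w=np.zeros(d.shape,bool);w[140:215,225:300]=1
g=w&(hsv[...,0]>45)&(hsv[...,0]<95)&(hsv[...,1]>70);uv=np.argwhere(g)[:,::-1]
print(g.sum());P,_=pts(T,d,g);print("green z",np.percentile(P[:,2],[10,50,90]))
b=np.deg2rad(5.7);L=onz(T,uv,.027)[:,:2]-[.6915,.0395];L=np.c_[L@[np.cos(b),np.sin(b)],L@[-np.sin(b),np.cos(b)]]*1000
print(cv2.minAreaRect(L.astype(np.float32)))
E
```

```text
[ 0.48644925 -0.00672284  0.16358001] [ 1.61768513  0.16987689 -0.3674646 ] 24.8
-110 17 panel X [-0.1557 -0.1476 -0.1435]
50 11 panel X [-0.148  -0.1452 -0.1425]
70 22 panel X [-0.1545 -0.1486 -0.1428]
90 33 panel X [-0.1604 -0.1519 -0.144 ]
110 36 panel X [-0.1595 -0.1508 -0.1437]
half 0.0 0.11 z pct [0.0162 0.0432 0.0496 0.064 ]
half -0.1 -0.02 z pct [0.0146 0.0256 0.0446 0.0539]
floor X [-0.1364 -0.0006] Y [-0.1104  0.1097]
251
green z [0.02107659 0.0270742  0.0309265 ]
((-78.10920715332031, -55.41050720214844), (60.02567672729492, 76.10287475585938), 89.50941467285156)
```

The board lies flat, face at z = 27 mm (18 + 9), with its centre at Y = −55 mm, inside the bay. Next I'll lower the shut fingers in front of the panel's middle and push.

>>> step_arm(moves=[[[0,0.9,-2,0,0],[0,0.9,-3,0,0],[0,0.9,-3,0,0],[0,0,-2.5,0,0],[0,0,-1.5,0,0],[0,0,-0.7,0,0],[0,0,0,0,0],[1,0.1,0,0,0],[0.8,0.08,0,0,0],[0.5,0.05,0,0,0]]])

```text
clock: 25.8
tool_pos: [0.5106, 0.0228, 0.0363]
orientation: [180.0, 0.1, -174.3]
force: [-0.1, 0.5, -0.7]
opening: 0.0006
gripper_force: 0.0
```

>>> step_arm(moves=[[[0.3,0.03,0,0,0],[0.3,0.03,0,0,0],[0.2,0.02,0,0,0],[0.2,0.02,0,0,0],[0.2,0.02,0,0,0],[0.2,0.02,0,0,0],[0.2,0.02,0,0,0],[0.3,0.03,0,0,0],[0.3,0.03,0,0,0]]])

```text
clock: 26.7
tool_pos: [0.5307, 0.0245, 0.0353]
orientation: [-180.0, -0.0, -174.3]
force: [-0.3, -0.5, 0.2]
opening: 0.0007
gripper_force: 0.3
```

>>> step_arm(moves=[[[0.4,0.04,0,0,0],[0.5,0.05,0,0,0],[0.6,0.06,0,0,0],[0.6,0.06,0,0,0],[0.6,0.06,0,0,0],[0.6,0.06,0,0,0],[0.6,0.06,0,0,0],[0.6,0.06,0,0,0],[0.6,0.06,0,0,0],[0.5,0.05,0,0,0]]])

```text
clock: 27.7
tool_pos: [0.5872, 0.0302, 0.0353]
orientation: [-180.0, 0.0, -174.3]
force: [-0.6, -0.8, 1.0]
opening: 0.0003
gripper_force: 0.3
```

>>> step_arm(moves=[[[0.5,0.05,0,0,0],[0.5,0.05,0,0,0],[0.5,0.05,0,0,0],[0.4,0.04,0,0,0],[0.4,0.04,0,0,0],[0.4,0.04,0,0,0],[0.4,0.04,0,0,0],[0.3,0.03,0,0,0],[0.3,0.03,0,0,0],[0,0,0,0,0]]])

```text
clock: 28.7
tool_pos: [0.6242, 0.0339, 0.0354]
orientation: [180.0, 0.0, -174.3]
force: [0.2, -0.4, 0.8]
opening: 0.0004
gripper_force: 0.0
```

>>> step_arm(moves=[[[0.3,0.03,0,0,0],[0.3,0.03,0,0,0],[0.3,0.03,0,0,0],[0.3,0.03,0,0,0],[0.3,0.03,0,0,0],[0.3,0.03,0,0,0],[0.3,0.03,0,0,0],[0.3,0.03,0,0,0],[0.3,0.03,0,0,0],[0,0,0,0,0]]])

```text
clock: 29.7
tool_pos: [0.6512, 0.0366, 0.0353]
orientation: [-180.0, 0.0, -174.3]
force: [-2.7, 1.0, 1.6]
opening: 0.0005
gripper_force: 1.1
```

>>> step_arm(moves=[[[0.2,0.02,0,0,0],[0.2,0.02,0,0,0],[0.2,0.02,0,0,0],[0.2,0.02,0,0,0],[0.2,0.02,0,0,0],[0.2,0.02,0,0,0],[0.2,0.02,0,0,0],[0.2,0.02,0,0,0],[0.2,0.02,0,0,0],[0,0,0,0,0]]])

```text
clock: 30.7
tool_pos: [0.669, 0.0383, 0.0353]
orientation: [-180.0, 0.0, -174.3]
force: [-2.6, -0.4, 0.2]
opening: 0.0007
gripper_force: 1.5
```

>>> step_arm(moves=[[[0.1,0.01,0,0,0],[0.1,0.01,0,0,0],[0.1,0.01,0,0,0],[0.1,0.01,0,0,0],[0,0,0,0,0]]])

```text
clock: 31.2
tool_pos: [0.6728, 0.0387, 0.0353]
orientation: [-180.0, 0.0, -174.3]
force: [-3.1, -1.1, 0.4]
opening: 0.0006
gripper_force: 1.7
```

>>> step_arm(moves=[[[0.1,0.01,0,0,0],[0.1,0.01,0,0,0],[0.1,0.01,0,0,0],[0.1,0.01,0,0,0],[0,0,0,0,0]]])

```text
clock: 31.7
tool_pos: [0.6768, 0.0391, 0.0353]
orientation: [-180.0, 0.0, -174.3]
force: [-3.7, -0.9, 0.2]
opening: 0.0009
gripper_force: 1.8
```

>>> step_arm(moves=[[[0.1,0.01,0,0,0],[0,0,0,0,0]]])

```text
clock: 31.9
tool_pos: [0.6777, 0.0392, 0.0353]
orientation: [-180.0, -0.0, -174.3]
force: [-3.7, -1.9, 1.2]
opening: 0.0006
gripper_force: 1.9
```

>>> step_arm(moves=[[[0.1,0.01,0,0,0],[0,0,0,0,0]]])

```text
clock: 32.1
tool_pos: [0.6786, 0.0393, 0.0353]
orientation: [-180.0, -0.0, -174.3]
force: [-3.1, -1.8, -0.3]
opening: 0.0002
gripper_force: 2.1
```

>>> step_arm(moves=[[[0.1,0.01,0,0,0],[0,0,0,0,0]]])

```text
clock: 32.3
tool_pos: [0.6797, 0.0394, 0.0353]
orientation: [-180.0, -0.0, -174.3]
force: [-3.9, -1.6, -0.1]
opening: 0.0004
gripper_force: 2.2
```

>>> step_arm(moves=[[[0.08,0.01,0,0,0],[0,0,0,0,0]]])

```text
clock: 32.5
tool_pos: [0.68, 0.0394, 0.0353]
orientation: [-180.0, -0.0, -174.3]
force: [-5.7, -1.7, 1.4]
opening: 0.0004
gripper_force: 3.0
```

>>> step_arm(moves=[[[0.08,0.01,0,0,0],[0,0,0,0,0]]])

```text
clock: 32.7
tool_pos: [0.6802, 0.0394, 0.0353]
orientation: [-180.0, -0.1, -174.3]
force: [-8.8, -1.7, 3.4]
opening: 0.0005
gripper_force: 4.0
```

The firm stop is reached at 8.8 N, the same depth and force as at release. I'll back off slowly and check.

>>> step_arm(moves=[[[-0.2,-0.02,0,0,0],[-0.3,-0.03,0,0,0],[-0.3,-0.03,0,0,0],[-0.4,-0.04,0,0,0],[-0.5,-0.05,0,0,0],[-0.5,-0.05,0,0,0],[-1.5,-0.15,0,0,0],[-2.5,-0.25,0,0,0],[-2.5,-0.25,0,0,0],[-2.5,-0.25,0,0,0]]])

```text
clock: 33.7
tool_pos: [0.569, 0.0287, 0.0358]
orientation: [180.0, 0.1, -174.3]
force: [0.3, -0.5, 0.3]
opening: 0.0006
gripper_force: 0.0
```

>>> step_arm(moves=[[[-3,-2,2,0,0],[-3,-3,3,0,0],[-2,-3,3,0,0],[0,-3,3,0,0],[0,-3,0,0,0],[0,-3,0,0,0],[0,-3,0,0,0],[0,0,0,0,0],[0,0,0,0,0]]])

```text
clock: 34.6
tool_pos: [0.4906, -0.1709, 0.1446]
orientation: [-180.0, 0.1, -174.4]
force: [-0.3, -0.3, 0.1]
opening: 0.0003
gripper_force: 0.0
```

```bash
python3 look.py t5; python3 -c "
import numpy as np,cv2
a=np.load('t5.npz')['a'];b=np.load('s0.npz')['b']
cv2.imwrite('pics/t5f.png',np.hstack([a[20:290,60:440],b[20:290,60:440]]))"
```

```text
[ 0.4906049  -0.17031392  0.14452659] [0.51665828 0.15852333 0.10471972] 34.65
-110 23 panel X [-0.011  -0.0054 -0.0005]
-90 26 panel X [-0.0113 -0.0057 -0.0002]
-70 21 panel X [-0.0102 -0.0047 -0.0003]
-50 22 panel X [-0.0108 -0.0051 -0.001 ]
-30 21 panel X [-0.0109 -0.006  -0.0001]
-10 20 panel X [-0.0114 -0.0061 -0.0013]
10 21 panel X [-0.0122 -0.0053 -0.0003]
30 19 panel X [-0.0105 -0.0064 -0.0007]
50 20 panel X [-0.0109 -0.0063 -0.0007]
70 20 panel X [-0.0108 -0.0061 -0.0003]
90 26 panel X [-0.0122 -0.0066 -0.0007]
110 23 panel X [-0.0122 -0.0065 -0.0011]
half 0.0 0.11 z pct [-0.0048  0.0001  0.005   0.0102]
half -0.1 -0.02 z pct [-0.0047  0.0001  0.0049  0.0089]
floor X [-0.0664 -0.0102] Y [-0.1156  0.1081]
```

View pics/t5f.png

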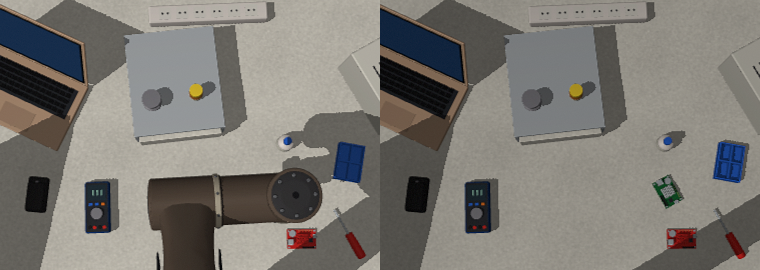

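The picture shows the drawer shut, with the panel at (180,137) just as it was latched at the start. The spool, jar, bottle, tray, mouse, multimeter, screwdriver and red board are all where they began. The arm touches nothing, so I'm handing in.

```bash
python3 -c "
from plant import close_job
print(close_job())"
```

```text
the job is handed in; nothing more can be done
None
```

The green board lies flat in the drawer's empty bay and the drawer is latched shut; the highest press reading was about 9 N, nothing else looks moved, and the job is handed in at about 35 s.

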